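# Clamp a bottle on the bench shaker

## Robot

A 7-joint arm with a two-finger parallel gripper is mounted at the origin on a cart in front of the work surface, level with it; the furniture and walls round the work are solid. World frame = base frame: x ahead of the robot, y to its left, z up, the work surface at z = 0. Lengths are in m, angles in rad, forces in N, time in s.
With the tool pointing down it reaches from about 0.425 to 0.875 m from the base axis. Payload 4.7 kg.
Tool frame: the origin (TCP) lies at the very end of the fingers, on their centre line; the grasp point (between the pads) lies 19 mm behind it; z points along the fingers, y is the line along which they close (so a half turn about z gives the same grasp; the last joint's range is limited). The gripper opens to 87 mm and grips with 3 to 60 N. Pads are 19 mm wide; open, the fingers measure 117 mm over their backs; the gripper's body (75 mm by 190 mm) begins 51 mm behind the grasp point.
Start: joints at [1.122, 0.321, -0.07, 1.45, 0.023, 1.371, -0.057], TCP at [0.29, -0.582, 0.223] pointing down, gripper open.
Joint ranges: [-2.86, 2.86], [-0.3, 2.09], [-1.38, 1.24], [0.06, 2.45], [-1.56, 4.7], [0.09, 2.05], [-2.69, 2.69]. Speed limits (rad/s): [2.57, 2.57, 3.14, 3.14, 3.14, 3.14, 3.14].

## Interface

Orientations are given as a rotation vector (axis times angle).
In Python, from bench import ctrl, get_image, job gives the robot as it stands.
- The arm moves only by the shell command python3 -m crank 'ROWS' [FORCE]. ROWS is JSON, a list that holds one entry, the list of rows, each a list of 5 numbers: the shift along the tool's x, y, z in mm, then the turn about the tool's z in rad, then the closure, from -1 (fully open) to 1 (shut), so that 0 is half open. A call has 1 to 10 rows; each row shifts and turns the commanded pose from where the row before left it, along the tool's axes as they then stand; what a row does not reach is not made up. A row lasts 1/12 s, in which the tool goes at most 41.7 mm and 7.16 degrees, less where a joint would pass 70% of its speed; a pose out of reach is approached as far as the arm can. A call with a gripper value outside its range is refused whole. The fingers move at their own pace and stop on an object; FORCE is the grip in N (left out, the last holds). Time passes only in rows, so rows that do not move let the fingers close. It gives the time, the measured TCP pose, the force, the opening and the grip force at its end, in the units of the state.
- ctrl.get_state(): the state, without advancing time (a new reading comes with each control period).
- get_image(name): name is "scene" or "top" or "wrist"; returns a dict with "pixels" (480x640x3 uint8, red, green, blue), "fx", "fy", "cx", "cy" (pixels), "T" (4x4, takes a point from camera to world coordinates); the wrist camera has in their place "T_tool_cam" (4x4, takes a point from camera to tool coordinates, whose origin is the TCP and whose axes are the flange's). Camera axes: x right, y down, z forward; pixel columns grow to the right and rows downward; lengths in m; the calibration is good to about 2 mm. A picture is of the moment at which its call begins: read the wrist's pose just before it. There is no depth.
- job.close_job(): hands the job in; it is judged then, once.
The state is a dict: "time": time; "joint_positions": joint angles; "qd": joint speeds; "joint_torque": joint torques, N m; "position": TCP position; "tool_rot": TCP orientation; "ft_force": force on the tool from outside, world axes, zero at the start; "torque": the same for the moment, N m; "grip_width": opening from 0.0 (shut) to 1.0 (fully open); "grip_force": force on a finger pad.
Only numpy, scipy, OpenCV 4.12 (cv2) and the standard library are available. Lean on these libraries where they do the work, as an engineer would, in place of code of your own. Each camera call takes 0.05 s, during which the arm holds its last target. There are 200 camera calls.

## Task

Get the bottle on the shaker ready to shake: push it gently along the deck with the fingertips until it sits fully home in the V-shaped stop, then push the raised handle of the toggle clamp over and down, past its dead point, until it snaps into lock with the rubber pad on the bottle's cap. Slide the bottle upright, without lifting, tipping or squeezing it, and leave the other things on the table where they stand.

Things in the scene. Friction and masses are not known exactly. Their poses are not given: they have to be found in the camera images.
- shaker: Bench shaker: low white box under a flat steel deck of 180 (x) x 300 (y) mm, deck top 45 mm above the table. It stands fast. Origin: centre of its underside. x: ahead, the way the bottle is pushed into the V; y: left, along the deck; z: up. The riser of the toggle clamp (36 x 74 mm) stands on the deck with its centre 120 mm along -y from the seat.
- seat (a point): Point on the deck's top where the bottle's axis stands when it is home in the V stop; axes as the shaker's. The V stop is an aluminium block 36 mm high just beyond the seat (+x); its two flanks, at 45 degrees to x, are open towards -x with a mouth about 57 mm wide.
- bottle: White 50 ml plastic bottle with screw cap, 39 mm in diameter, 79 mm high, about 75 g, standing on the deck 50 to 80 mm short of the seat (-x), up to 20 mm to one side. Origin: centre of its underside. The deck is slippery: the bottle slides upright when pushed at or below half its height.
- handle_pivot (a point): Hinge axis of the clamp's handle, on the riser, 122 mm above the deck; axes as the shaker's. The handle swings about x, in the y-z plane through this point, from leaning up steeply to lying level along -y, past the deck's edge.
- handle_end (a point): Point on the middle line of the handle, 100 mm from the pivot. The handle ends 15 mm farther out; its outer 74 mm is a round black grip 15 mm thick. Push it on its upper side, the one that faces +y and up; the clamp's arm stands over 70 mm away there.
- clamp_handle (a joint): Clamp handle, rad: 0 wide open, handle 1.20 rad above level; 1.20 stop, level, locked. Angle above level = 1.20 - value. Starts at 0, turns with light friction (1 N at the grip) and stays where left up to about 0.83, where the pad meets the cap; then it springs back if let go and needs up to 7 N. Dead point 1.07; beyond it the handle snaps to the stop by itself.
- clamp_pad: Rubber pad, 22 mm across, on a sprung spindle at the end of the clamp's steel arm, which a link swings down as the handle goes down. The arm stands up when open and lies level along +y over the seat when closed. Origin: on the arm's middle line, 33 mm above the pad's face when closed.
- spare_bottle: Bystander: bottle of the same shape, 78 mm high, on the table to the left of the shaker. Origin: centre of its underside.
- beaker: Bystander: glass beaker, 48 mm wide, 56 mm high, on the table behind the shaker. Origin: centre of its underside.
- vial: Bystander: small capped vial, 25 mm across, 47 mm high, on the table to the right, in front. Origin: centre of its underside.
There are look-alikes about, which are no part of the job. What is shaped like the bottle but purple or red is not meant.

How it is judged:
By the outcome, as a careful person would: the job done as asked, in the order asked, and still so for the second after the job is handed in, with the robot touching nothing.
It also fails if it takes over 54 s, if anything falls off the work surface, if the arm or the gripper's body presses on something with over 40 N, if the wrist force passes 120 N, or if a joint passes its speed limit or range.

## Working session

There is one attempt and no reset: what is moved stays moved. The work goes in short steps, Python scripts to look and compute and a shell command to move; the robot and the scene stay as the last step left them, time stands still between calls to the robot, and variables do not carry over. Pictures are saved under pics/ and viewed, at most 10 in all, crops included, and the job is handed in when it is done.

```bash
mkdir -p pics; cat > h.py <<'E'
import numpy as np, cv2
from bench import ctrl, get_image, job
def save(n,f):
    im=get_image(n); cv2.imwrite(f,im["pixels"][:,:,::-1]); return im
def ray(im,u,v):
    T=np.array(im["T"]); d=T[:3,:3]@np.array([(u-im["cx"])/im["fx"],(v-im["cy"])/im["fy"],1]); return T[:3,3],d
def atz(im,u,v,z):
    o,d=ray(im,u,v); return o+d*(z-o[2])/d[2]
def proj(im,p):
    T=np.linalg.inv(np.array(im["T"])); c=T[:3,:3]@np.array(p)+T[:3,3]; return np.array([im["fx"]*c[0]/c[2]+im["cx"],im["fy"]*c[1]/c[2]+im["cy"]])
E
python3 - <<'E'
from h import *
import pickle
s=ctrl.get_state(); print(s)
d={}
for n in("scene","top"):
    d[n]=save(n,f"pics/{n}0.png"); print(n,{k:np.round(v,3) for k,v in d[n].items() if k!="pixels"})
pickle.dump(d,open("im0.pkl","wb"))
E
```

```text
{'time': 0.0, 'joint_positions': array([ 1.12210386,  0.32179285, -0.07006038,  1.45169026,  0.02261336,
        1.3707933 , -0.05688499]), 'qd': array([-4.92502372e-04, -6.11692139e-04, -2.02266199e-04,  5.08927958e-04,
        9.01841057e-04,  8.92294766e-06,  1.84899295e-04]), 'joint_torque': array([ 3.90481464e-04, -4.91286027e+01, -4.03451510e-01, -3.12524521e+01,
       -6.40042895e-02,  4.36513138e-02,  1.49461844e-04]), 'position': array([ 0.28987897, -0.58115705,  0.22147325]), 'tool_rot': array([-3.05608381e+00, -7.20105227e-01,  8.65555940e-04]), 'ft_force': array([ 0.6187643 , -0.69584281,  0.53854663]), 'torque': array([-0.02736297,  0.02018875, -0.02178164]), 'grip_force': 0.0, 'grip_width': 0.9977796271333439}
scene {'fx': np.float64(446.683), 'fy': np.float64(446.683), 'cx': np.float64(318.594), 'cy': np.float64(236.932), 'T': array([[-0.544, -0.423,  0.725, -0.182],
       [-0.839,  0.286, -0.463,  0.551],
       [-0.011, -0.86 , -0.51 ,  0.658],
       [ 0.   ,  0.   ,  0.   ,  1.   ]])}
top {'fx': np.float64(520.119), 'fy': np.float64(520.119), 'cx': np.float64(320.736), 'cy': np.float64(231.605), 'T': array([[ 0.077, -0.975,  0.208,  0.282],
       [-0.997, -0.077,  0.01 ,  0.086],
       [ 0.006, -0.208, -0.978,  1.482],
       [ 0.   ,  0.   ,  0.   ,  1.   ]])}
```

View pics/scene0.png

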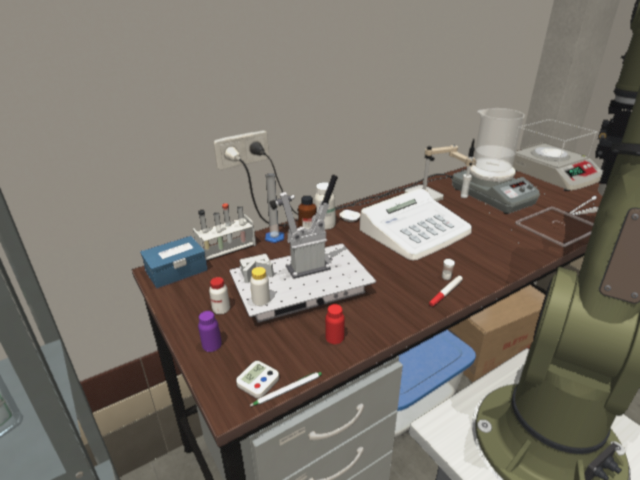

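View pics/top0.png

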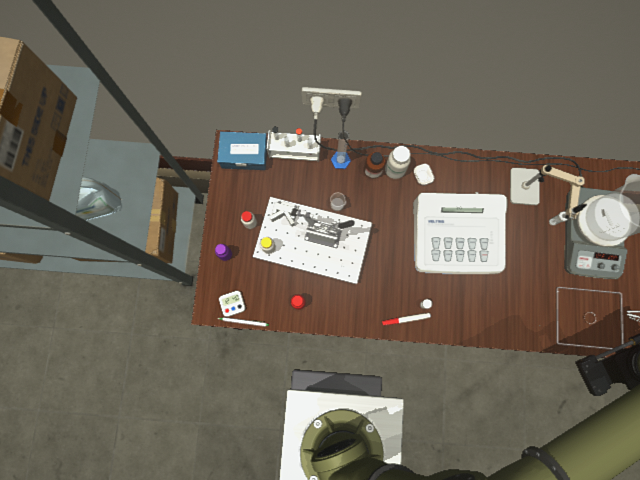

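The bottle is the white one with the yellow cap on the deck, at scene (260,285) and top (266,243). Four things could be mistaken for it:
- The white bottle with a red cap at scene (219,295) is the spare, on the table.
- The red one is at (335,325).
- The purple one is at (209,330).
- White jars stand behind, at (325,205).

I'll check the choice in enlarged crops.

```bash
python3 - <<'E'
import cv2
a=cv2.imread("pics/scene0.png")[165:325,195:385]; cv2.imwrite("pics/sc.png",cv2.resize(a,None,fx=4,fy=3.75*4/3.75/1.07,interpolation=cv2.INTER_CUBIC)[:600]) if 0 else cv2.imwrite("pics/sc.png",cv2.resize(a[:150],None,fx=4,fy=4,interpolation=cv2.INTER_CUBIC))
b=cv2.imread("pics/top0.png")[185:295,235:385]; cv2.imwrite("pics/tc.png",cv2.resize(b,None,fx=5,fy=5,interpolation=cv2.INTER_CUBIC))
E
```

```text
(no output)
```

View pics/sc.png

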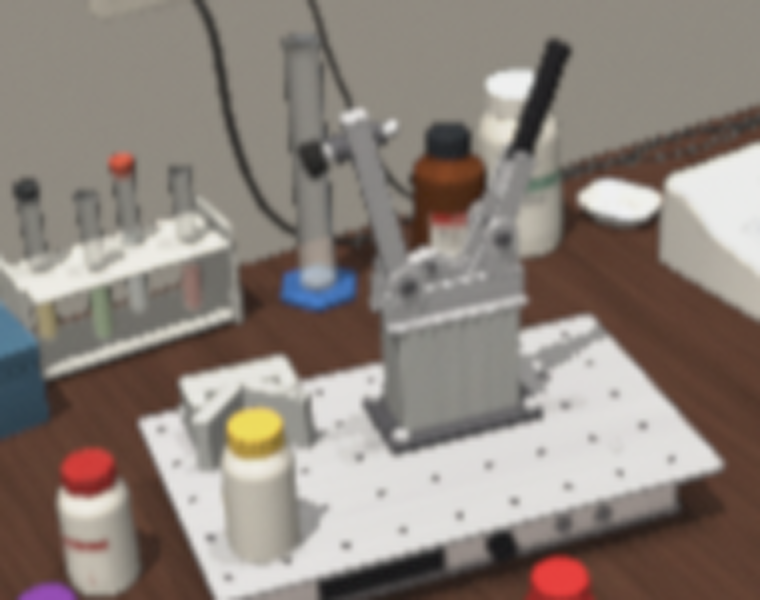

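View pics/tc.png

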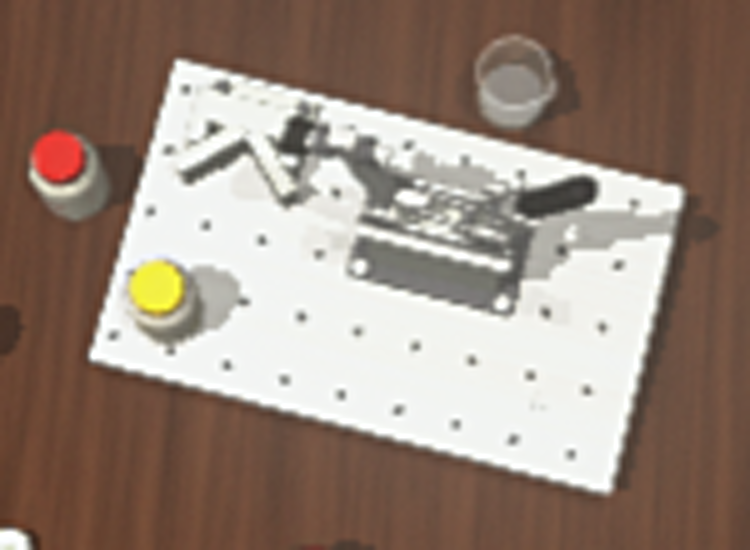

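```bash
cat > m.py <<'E'
from h import *
import pickle
d=pickle.load(open("im0.pkl","rb")); t=d["top"]; s=d["scene"]
tc=lambda u,v,z: atz(t,235+(u+.5)/5-.5,185+(v+.5)/5-.5,z)
sc=lambda u,v,z: atz(s,195+(u+.5)/4-.5,165+(v+.5)/4-.5,z)
np.set_printoptions(precision=4,suppress=True)
c=[tc(*p,.045) for p in((175,60),(684,187),(612,493),(90,360))]
print("deck",c,[np.linalg.norm(c[i]-c[i-1]) for i in range(4)])
cen=sum(c)/4; 
e=((c[0]-c[1])+(c[3]-c[2])); yaw=np.arctan2(-e[0],e[1]); print("cen",cen,"yaw",yaw)
R=np.array([[np.cos(yaw),-np.sin(yaw)],[np.sin(yaw),np.cos(yaw)]])
loc=lambda p:(R.T@(p[:2]-cen[:2]))
for n,p in dict(apex=tc(245,133,.081),mL=tc(185,180,.081),mR=tc(290,205,.081),bot=tc(157,287,.124),botS=sc(257,424,.124),spare=tc(60,157,.078),
   beak=tc(515,65,.056),plateL=tc(350,275,.05),plateR=tc(513,313,.05),VtopS=sc(243,383,.081)).items(): print(n,p,loc(p))
def tri(a,b):
    o1,d1=ray(t,235+(a[0]+.5)/5-.5,185+(a[1]+.5)/5-.5); o2,d2=ray(s,195+(b[0]+.5)/4-.5,165+(b[1]+.5)/4-.5)
    k=np.linalg.lstsq(np.c_[d1,-d2],o2-o1,rcond=None)[0]; p,q=o1+k[0]*d1,o2+k[1]*d2; return (p+q)/2,np.linalg.norm(p-q)
for n,a,b in(("tip",(590,188),(558,48)),("grip0",(523,203),(520,148)),("bottle",(157,287),(257,424))):
    p,g=tri(a,b); print(n,p,"gap",g,loc(p))
E
python3 m.py
```

```text
deck [array([0.6784, 0.255 , 0.045 ]), array([ 0.6267, -0.0401,  0.045 ]), array([ 0.45  , -0.0103,  0.045 ]), array([0.5016, 0.2853, 0.045 ])] [np.float64(0.17941484420880352), np.float64(0.29958637515973807), np.float64(0.179240405474605), np.float64(0.30007487971842195)]
cen [0.5642 0.1225 0.045 ] yaw -0.17295584107138162
apex [0.6297 0.2079 0.081 ] [0.0498 0.0954]
mL [0.6004 0.2385 0.081 ] [0.0157 0.1205]
mR [0.5908 0.1794 0.081 ] [0.0165 0.0607]
bot [0.5313 0.243  0.124 ] [-0.0531  0.1131]
botS [0.5295 0.2448 0.124 ] [-0.0552  0.1145]
spare [0.6087 0.3092 0.078 ] [0.0117 0.1916]
beak [0.6877 0.0608 0.056 ] [ 0.1323 -0.0395]
plateL [0.5602 0.1444 0.05  ] [-0.0077  0.0209]
plateR [0.5458 0.0516 0.05  ] [-0.0059 -0.073 ]
VtopS [0.6289 0.2083 0.081 ] [0.049  0.0957]
tip [0.5704 0.0255 0.2674] gap 0.0030575877229437184 [ 0.0228 -0.0945]
grip0 [0.5711 0.0536 0.2139] gap 0.002170650169361479 [ 0.0186 -0.0666]
bottle [0.5318 0.2435 0.1221] gap 0.0005406358276441583 [-0.0527  0.1136]
```

```bash
cat > w.py <<'E'
import sys; sys.stdout,o=open("/dev/null","w"),sys.stdout
from m import *
sys.stdout=o
from scipy.spatial.transform import Rotation as Ro
def where():
    q=ctrl.get_state(); p=q["position"]; X=Ro.from_rotvec(q["tool_rot"]).as_matrix()
    print("t %.2f loc"%q["time"],loc(p)*1000,"z",p[2]*1000,"world",p,"tool y yaw err",np.arctan2(X[1,1],X[0,1])-yaw,"tilt",X[:,2],"F",q["ft_force"],"w",q["grip_width"],"j",q["joint_positions"])
    return p,X
if __name__=="__main__": where()
E
python3 - <<'E'
from w import *
p,X=where()
for n,a,b in(("pad",(298,130),(315,160)),("armtop",(312,105),(353,118))): print(n,*tri(a,b),loc(tri(a,b)[0]))
r=atz(t,297,301,.078); print("red",r,loc(r)); print(atz(t,193,280,0.0))
tgt=np.array([0,0,0.34]); tgt[:2]=cen[:2]+R@np.array([-.08,.19])
print("tgt",tgt,"d in final tool axes (y,x local):",loc(tgt)-loc(p),tgt[2]-p[2], "d in present tool",X.T@(tgt-p)*1000)
E
```

```text
t 0.10 loc [-149.041  -740.3697] z 221.57539351370028 world [ 0.2899 -0.5812  0.2216] tool y yaw err -0.9349995063356922 tilt [-0.0009  0.0015 -1.    ] F [0.109  0.0377 0.9578] w 1.003837115057957 j [ 1.1221  0.3217 -0.0701  1.4516  0.0226  1.3708 -0.0569]
pad [0.5965 0.1684 0.2281] 0.0012560964868668933 [0.0239 0.0508]
armtop [0.5986 0.1534 0.2498] 0.02019758169133781 [0.0286 0.0364]
red [0.3859 0.1495 0.078 ] [-0.1803 -0.0041]
[0.4279 0.4539 0.    ]
tgt [0.5181 0.3234 0.34  ] d in final tool axes (y,x local): [0.069  0.9304] 0.11842460648629974 d in present tool [ 608.0093 -707.7784 -117.2738]
```

```bash
python3 -m crank '[[[0,0,-12,-0.0935,1],[0,0,-12,-0.0935,1],[0,0,-12,-0.0935,1],[0,0,-12,-0.0935,1],[0,0,-12,-0.0935,1],[0,0,-12,-0.0935,1],[0,0,-12,-0.0935,1],[0,0,-12,-0.0935,1],[0,0,-12,-0.0935,1],[0,0,-12,-0.0935,1]]]' 10; python3 w.py
```

```text
time: 0.93
position: [0.29, -0.5814, 0.3425]
tool_rot: [-2.4, -2.026, -0.0]
ft_force: [0.2, 0.3, 0.4]
grip_width: 0.325
grip_force: 0.0
t 0.93 loc [-148.9074 -740.5853] z 342.54032690102537 world [ 0.29   -0.5814  0.3425] tool y yaw err 0.004581585790444792 tilt [-0.0005  0.0009 -1.    ] F [0.191  0.3003 0.4407] w 0.32479785741335876 j [ 1.2038  0.3042 -0.1835  1.2402  0.0547  1.603   0.8619]
```

```bash
python3 -m crank '[[[35,5,0,0,1],[35,5,0,0,1],[35,5,0,0,1],[35,5,0,0,1],[35,5,0,0,1],[35,5,0,0,1],[35,5,0,0,1],[35,5,0,0,1],[35,5,0,0,1],[35,5,0,0,1]]]'; python3 -m crank '[[[35,3,0,0,1],[35,3,0,0,1],[35,3,0,0,1],[35,3,0,0,1],[35,3,0,0,1],[35,3,0,0,1],[35,3,0,0,1],[35,3,0,0,1],[35,3,0,0,1],[35,3,0,0,1]]]'; python3 w.py
```

```text
time: 1.77
position: [0.3997, -0.2436, 0.3422]
tool_rot: [-2.405, -2.021, 0.001]
ft_force: [1.0, 0.0, -0.6]
grip_width: 0.008
grip_force: 0.0
time: 2.6
position: [0.4893, 0.0957, 0.3425]
tool_rot: [2.405, 2.02, -0.001]
ft_force: [1.4, -0.5, -0.2]
grip_width: 0.007
grip_force: 0.0
t 2.60 loc [-69.1453 -39.2338] z 342.45791090593775 world [0.4893 0.0957 0.3425] tool y yaw err -0.00047931819810709264 tilt [ 0.0003 -0.0009 -1.    ] F [ 1.4493 -0.5358 -0.2358] w 0.006599937262480832 j [ 0.6528 -0.0094 -0.8819  1.5888 -0.0063  1.5586 -0.4024]
```

```bash
python3 -m crank '[[[34,1.5,0,0,1],[34,1.5,0,0,1],[34,1.5,0,0,1],[34,1.5,0,0,1],[34,1.5,0,0,1],[34,1.5,0,0,1],[0,0,-0.5,0,1]]]'; python3 -m crank '[[[0,0,30,0,1],[0,0,30,0,1],[0,0,30,0,1],[0,0,30,0,1],[0,0,25,0,1],[0,0,0,0,1]]]'; python3 - <<'E'
from w import *
where()
im=save("scene","pics/s1.png"); a=cv2.imread("pics/s1.png")[120:345,150:450]; cv2.imwrite("pics/s1c.png",cv2.resize(a,None,fx=2.6,fy=2.6,interpolation=cv2.INTER_CUBIC))
E
```

```text
time: 3.18
position: [0.5309, 0.3015, 0.341]
tool_rot: [-2.389, -2.029, 0.0]
ft_force: [-2.6, -1.1, -0.1]
grip_width: 0.003
grip_force: 0.0
time: 3.68
position: [0.5307, 0.2907, 0.1921]
tool_rot: [-2.404, -2.02, 0.015]
ft_force: [-0.2, -1.6, -0.8]
grip_width: 0.008
grip_force: 0.0
t 3.68 loc [-61.914  159.9361] z 192.14884188534256 world [0.5307 0.2907 0.1921] tool y yaw err -0.00017663736101319882 tilt [-0.0087 -0.0049 -1.    ] F [-0.248 -1.604 -0.771] w 0.00825828889542286 j [ 0.2267  0.4072 -0.9819  1.5748  0.3418  1.3549 -0.9678]
```

View pics/s1c.png

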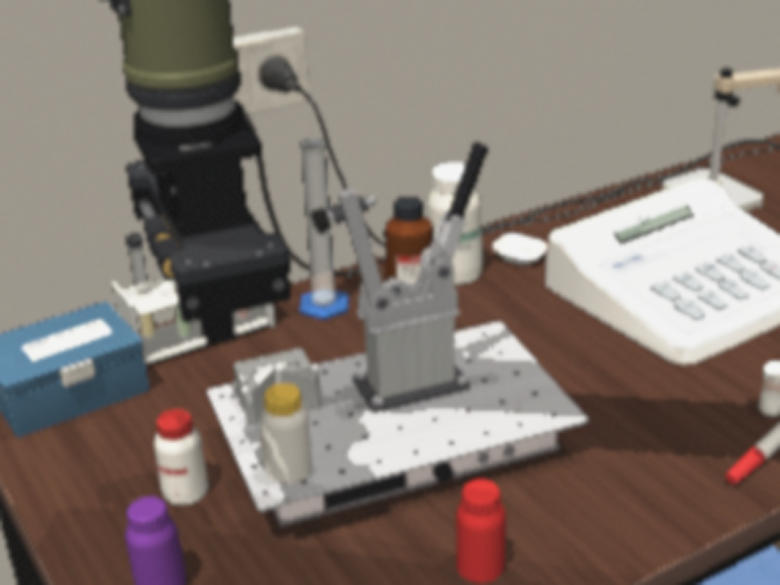

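```bash
python3 -m crank '[[[0,2,20,0,1],[0,2,20,0,1],[0,2,20,0,1],[0,2,20,0,1],[0,0,20,0,1],[0,0,17,0,1],[0,0,10,0,1],[0,0,0,0,1]]]'; python3 w.py
```

```text
time: 4.4
position: [0.5412, 0.2917, 0.0704]
tool_rot: [-2.405, -2.02, 0.002]
ft_force: [-1.1, -0.6, -0.4]
grip_width: 0.006
grip_force: 0.0
t 4.40 loc [-51.7601 162.7082] z 70.42177181631212 world [0.5412 0.2917 0.0704] tool y yaw err -0.0004608317219790825 tilt [-0.0014 -0.0007 -1.    ] F [-1.1116 -0.6062 -0.4272] w 0.006000945850117686 j [ 0.1722  0.5312 -0.9111  1.6869  0.4532  1.1517 -1.0358]
```

```bash
python3 -m crank '[[[-5,-0.2,3,0,1],[-5,-0.2,3,0,1],[-5,-0.2,0,0,1],[-4,-0.2,0,0,1],[-4,-0.2,0,0,1],[-4,-0.2,0,0,1],[-4,-0.2,0,0,1],[-4,-0.2,0,0,1],[-4,-0.2,0,0,1],[0,0,0,0,1]]]'; python3 - <<'E'
from w import *
where()
im=save("scene","pics/s2.png"); a=cv2.imread("pics/s2.png")[165:345,170:410]; cv2.imwrite("pics/s2c.png",cv2.resize(a,None,fx=3.2,fy=3.2,interpolation=cv2.INTER_CUBIC))
E
```

```text
time: 5.23
position: [0.5328, 0.2528, 0.0649]
tool_rot: [2.405, 2.02, -0.001]
ft_force: [0.1, 0.3, 0.4]
grip_width: 0.003
grip_force: 0.0
t 5.23 loc [-53.3143 123.0154] z 64.9004581460993 world [0.5328 0.2528 0.0649] tool y yaw err -0.0009459437228215295 tilt [-0.0002 -0.0011 -1.    ] F [0.0695 0.3058 0.4242] w 0.003455045549460501 j [ 0.2576  0.4869 -0.9249  1.7556  0.4296  1.1169 -0.9796]
```

View pics/s2c.png

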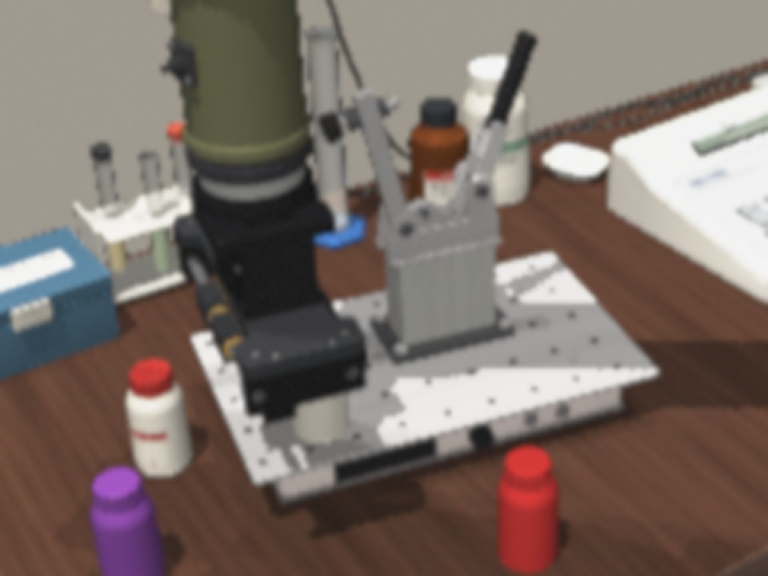

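```bash
python3 -m crank '[[[6,0,0,0,1],[6,0,0,0,1],[2,-6,0,0,1],[0,-15,0,0,1],[0,-15,0,0,1],[0,-15,0,0,1],[0,-11,0,0,1],[0,0,0,0,1]]]';python3 -m crank '[[[-10,0,0,0,1],[-10,0,0,0,1],[-10,0,0,0,1],[-8,0,0,0,1],[0,0,0,0,1]]]'; python3 - <<'E'
from w import *
where()
im=save("scene","pics/s3.png"); im2=save("top","pics/t3.png"); a=cv2.imread("pics/s3.png")[195:325,210:350]; b=cv2.imread("pics/t3.png")[185:295,235:325]
cv2.imwrite("pics/s3c.png",np.hstack([cv2.resize(a,(420,390),interpolation=cv2.INTER_CUBIC),cv2.resize(b,(360,440),interpolation=cv2.INTER_CUBIC)[:390]]))
E
```

```text
time: 5.95
position: [0.4712, 0.28, 0.065]
tool_rot: [-2.401, -2.026, 0.002]
ft_force: [-0.1, -0.2, 0.5]
grip_width: 0.004
grip_force: 0.0
time: 6.37
position: [0.4685, 0.2382, 0.0648]
tool_rot: [2.407, 2.016, -0.002]
ft_force: [0.9, 0.3, 0.2]
grip_width: 0.007
grip_force: 0.0
t 6.37 loc [-114.1532   97.5216] z 64.78760020425017 world [0.4685 0.2382 0.0648] tool y yaw err -0.003447327133014211 tilt [ 0.     -0.0019 -1.    ] F [0.8893 0.3479 0.2339] w 0.006524315792230988 j [ 0.3458  0.3537 -0.9921  1.9099  0.3408  1.0592 -0.9653]
```

View pics/s3c.png

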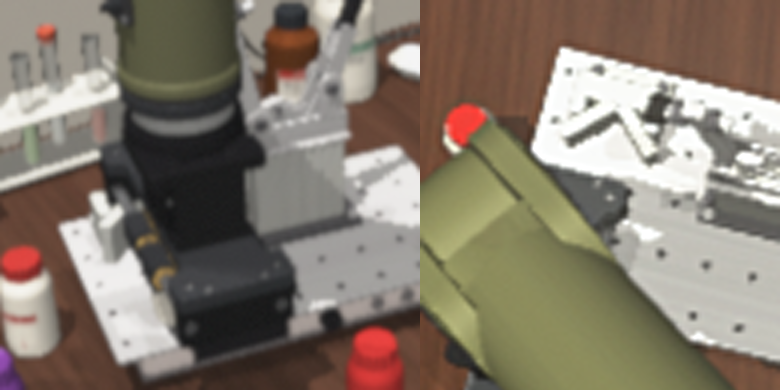

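```bash
python3 - <<'E'
from w import *
for z in(.14,.18,.22): print(z,loc(atz(t,287.5,232.5,z)))
im=save("wrist","pics/w3.png"); print(np.array(im["T_tool_cam"]),im["fx"],im["cx"],im["cy"])
p,X=where(); T=np.eye(4);T[:3,:3]=X;T[:3,3]=p; im["T"]=T@np.array(im["T_tool_cam"])
for q in((-.054,.094),(.022,.094)):
    w=cen[:2]+R@np.array(q); print(q,proj(im,[*w,.124]),proj(im,[*w,.045]))
E
```

```text
0.14 [-0.017   0.0627]
0.18 [-0.0246  0.0583]
0.22 [-0.0322  0.0539]
[[-0.0003 -0.9666 -0.2562  0.0704]
 [ 1.     -0.0005  0.0006 -0.0008]
 [-0.0007 -0.2562  0.9666 -0.162 ]
 [ 0.      0.      0.      1.    ]] 431.1893138335419 320.5170556797048 235.7355308882291
t 6.52 loc [-114.9773  100.328 ] z 65.21451465749229 world [0.4682 0.2411 0.0652] tool y yaw err -0.0007945509757925351 tilt [ 0.0005  0.0005 -1.    ] F [-0.7557  0.6057  0.0324] w 0.007995748324528406 j [ 0.3429  0.3549 -0.9938  1.9085  0.3406  1.0586 -0.9667]
(-0.054, 0.094) [543.3362 407.3809] [456.2535 295.9945]
(0.022, 0.094) [817.354  406.9146] [623.4766 295.744 ]
```

View pics/w3.png

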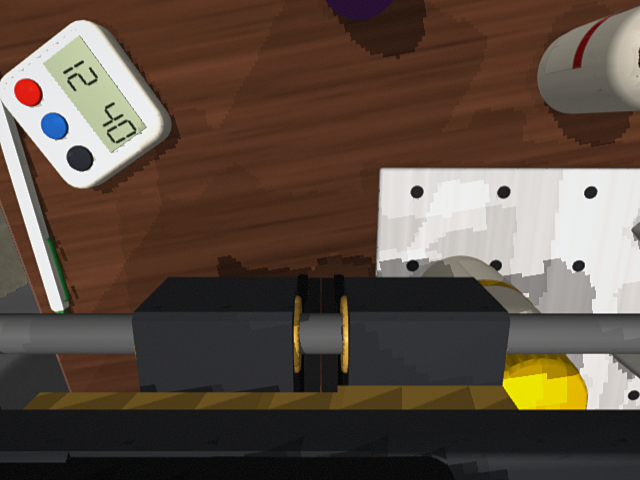

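```bash
python3 -m crank '[[[0,8,0,0,1],[0,6,0,0,1],[-0.2,5,0,0,1],[0,5,0,0,1],[-0.2,5,0,0,1],[0,5,0,0,1],[-0.2,5,0,0,1],[0,5,0,0,1],[-0.2,5,0,0,1],[0,5,0,0,1]]]'; python3 w.py;python3 -m crank '[[[0,5,0,0,1],[0,5,0,0,1],[-0.2,5,0,0,1],[0,5,0,0,1],[-0.2,4,0,0,1],[0,4,0,0,1],[0,0,0,0,1]]]'; python3 - <<'E'
from w import *
im=save("wrist","pics/w4.png"); where()
E
```

```text
time: 7.35
position: [0.5211, 0.2308, 0.0649]
tool_rot: [2.405, 2.021, -0.0]
ft_force: [0.2, 0.3, -0.3]
grip_width: 0.006
grip_force: 0.1
t 7.35 loc [-61.0557  99.3208] z 64.9326997597896 world [0.5211 0.2308 0.0649] tool y yaw err 1.4958884402560546e-06 tilt [-0.0002 -0.0002 -1.    ] F [ 0.24    0.2984 -0.2931] w 0.006296391187847488 j [ 0.3157  0.446  -0.9409  1.8049  0.4026  1.097  -0.9404]
time: 7.93
position: [0.5492, 0.2254, 0.065]
tool_rot: [2.406, 2.02, 0.001]
ft_force: [-0.6, -0.4, 0.4]
grip_width: 0.006
grip_force: 0.0
t 7.98 loc [-33.1133  98.9361] z 64.95837547124152 world [0.5486 0.2256 0.065 ] tool y yaw err -0.0004954750906014105 tilt [-0.      0.0001 -1.    ] F [-0.2623  0.1207  0.2016] w 0.006485939753179097 j [ 0.302   0.4906 -0.9166  1.7478  0.4288  1.1179 -0.924 ]
```

```bash
python3 -m crank '[[[0.2,3,0,0,1],[0,3,0,0,1],[0.2,3,0,0,1],[0,3,0,0,1],[0.2,2,0,0,1],[0,0,0,0,1]]]'; python3 w.py;python3 -m crank '[[[0,2,0,0,1],[0,1,0,0,1],[0,0,0,0,1]]]';  python3 -m crank '[[[0,1,0,0,1],[0,1,0,0,1],[0,0,0,0,1]]]'; python3 w.py
```

```text
time: 8.48
position: [0.5627, 0.2238, 0.065]
tool_rot: [2.406, 2.021, 0.0]
ft_force: [0.9, -0.4, 0.1]
grip_width: 0.006
grip_force: 0.0
t 8.48 loc [-18.9045  99.5162] z 64.9677009087221 world [0.5627 0.2238 0.065 ] tool y yaw err -0.0005639430266806689 tilt [ 0.0002  0.0001 -1.    ] F [ 0.9016 -0.4098  0.1188] w 0.0062061458830798815 j [ 0.2932  0.5137 -0.9047  1.7168  0.4416  1.1293 -0.9162]
time: 8.73
position: [0.5653, 0.2234, 0.065]
tool_rot: [2.405, 2.021, 0.0]
ft_force: [0.6, 0.1, 0.1]
grip_width: 0.006
grip_force: 0.1
time: 8.98
position: [0.5672, 0.223, 0.065]
tool_rot: [2.405, 2.021, 0.0]
ft_force: [0.0, 0.4, -0.3]
grip_width: 0.003
grip_force: 0.1
t 8.98 loc [-14.3192  99.5653] z 65.03686905031635 world [0.5672 0.223  0.065 ] tool y yaw err -0.00016219960298530234 tilt [ 0.0001 -0.0001 -1.    ] F [ 0.0262  0.3889 -0.3328] w 0.0031681536046504447 j [ 0.2906  0.5211 -0.9011  1.7066  0.4456  1.1334 -0.913 ]
```

```bash
for i in 1 2 3; do python3 -m crank '[[[0,1,0,0,1],[0,0,0,0,1]]]' | grep -E "pos|ft"; done; python3 w.py | cut -c1-60
```

```text
position: [0.5682, 0.2228, 0.065]
ft_force: [-0.8, 0.2, 0.4]
position: [0.5692, 0.2227, 0.065]
ft_force: [-0.8, -0.1, -0.5]
position: [0.5701, 0.2226, 0.065]
ft_force: [0.3, 0.1, 0.5]
t 9.48 loc [-11.3817  99.6051] z 65.0096146067079 world [0.5
```

```bash
for i in 1 2 3; do python3 -m crank '[[[0,1,0,0,1],[0,0,0,0,1]]]' | grep -E "ft"; done; python3 - <<'E'
from w import *
im=save("wrist","pics/w5.png"); p,X=where(); T=np.eye(4);T[:3,:3]=X;T[:3,3]=p; im["T"]=T@np.array(im["T_tool_cam"])
w=cen[:2]+R@np.array((.022,.094)); print(proj(im,[*w,.124]),proj(im,[*w,.045]))
E
```

```text
ft_force: [-1.8, 1.4, 0.4]
ft_force: [-3.7, 2.5, 1.0]
ft_force: [-5.4, 2.7, 1.7]
t 10.03 loc [-10.293  100.8177] z 64.93422879429197 world [0.5714 0.2236 0.0649] tool y yaw err 0.0013341695329578684 tilt [-0.0023  0.0012 -1.    ] F [-4.6036  2.9671  2.19  ] w 0.0029484728626137107 j [ 0.2867  0.5306 -0.898   1.6945  0.4484  1.139  -0.9092]
[439.3867 410.1522] [393.2895 297.5745]
```

View pics/w5.png

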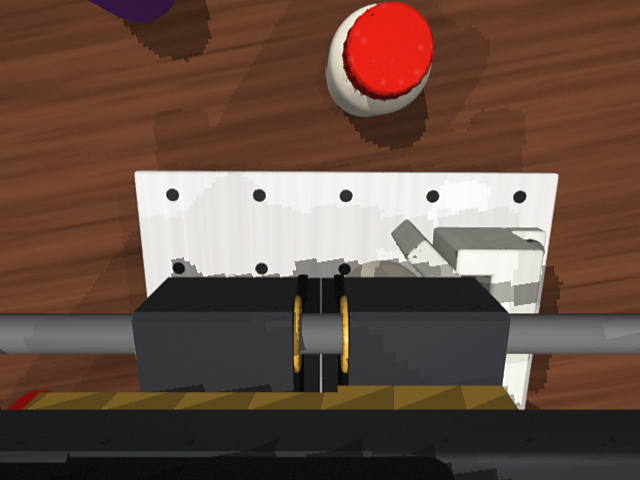

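```bash
python3 -m crank '[[[2,1,0,0,1],[2,0,0,0,1],[0,0,0,0,1]]]' | grep ft; python3 w.py|cut -c1-60; python3 -m crank '[[[-2,0,0,0,1],[-2,0,0,0,1],[0,0,0,0,1]]]' | grep ft;python3 w.py|cut -c1-60; python3 -m crank '[[[0,1,0,0,1],[0,1,0,0,1],[0,0,0,0,1]]]' | grep ft;python3 w.py|cut -c1-60
```

```text
ft_force: [-4.6, 2.2, 1.5]
t 10.28 loc [ -8.5805 104.4703] z 64.90716874649269 world [0
ft_force: [-6.4, 4.2, 3.5]
t 10.53 loc [ -9.9057 101.1954] z 64.99338743579713 world [0
ft_force: [-10.4, 5.1, 3.7]
t 10.78 loc [ -9.2653 102.369 ] z 65.01942255102722 world [0
```

```bash
python3 -m crank '[[[0,-4,0,0,1],[0,-4,0,-0.06,1],[-3,0,0,-0.06,1],[-4,0,0,0,1],[0,0,0,0,1]]]' | grep ft; python3 w.py|cut -c1-220; python3 -m crank '[[[0,2,0,0,1],[0,2,0,0,1],[0,0,0,0,1]]]' | grep ft;python3 w.py|cut -c1-60; for i in 1 2 3; do python3 -m crank '[[[-0.1,1,0,0,1],[0,0,0,0,1]]]' | grep ft;python3 w.py|cut -c1-50;done
```

```text
ft_force: [-4.5, 3.3, 3.9]
t 11.20 loc [-13.6972  92.9081] z 65.37382287553271 world [0.5667 0.2164 0.0654] tool y yaw err 0.11897366065480602 tilt [-0.0012  0.0009 -1.    ] F [-4.4726  3.2836  3.9266] w 0.0018366377246107186 j [ 0.3215  0.526  -0
ft_force: [-10.8, 5.7, 7.5]
t 11.45 loc [-11.8025  96.0554] z 65.96427966742688 world [0
ft_force: [-10.2, 5.9, 8.2]
t 11.62 loc [-11.6139  96.51  ] z 65.9587468413148
ft_force: [-13.0, 6.8, 8.2]
t 11.78 loc [-11.3966  97.0217] z 65.9468541810575
ft_force: [-13.1, 7.6, 9.8]
t 11.95 loc [-11.1329  97.5524] z 65.9685974792509
```

```bash
python3 - <<'E'
from w import *
save("scene","pics/s6.png"); save("top","pics/t6.png"); a=cv2.imread("pics/s6.png")[180:310,215:345]; b=cv2.imread("pics/t6.png")[185:285,245:345]
cv2.imwrite("pics/s6c.png",np.hstack([cv2.resize(a,(400,400),interpolation=cv2.INTER_CUBIC),cv2.resize(b,(400,400),interpolation=cv2.INTER_CUBIC)]))
for q in((.024,.062,.228),(.024,.05,.228)): print(proj(s,[*(cen[:2]+R@np.array(q[:2])),q[2]]),proj(t,[*(cen[:2]+R@np.array(q[:2])),q[2]]))
E
```

```text
[268.1033 205.5758] [290.0766 209.6429]
[273.4458 204.5417] [294.741  210.8087]
```

View pics/s6c.png

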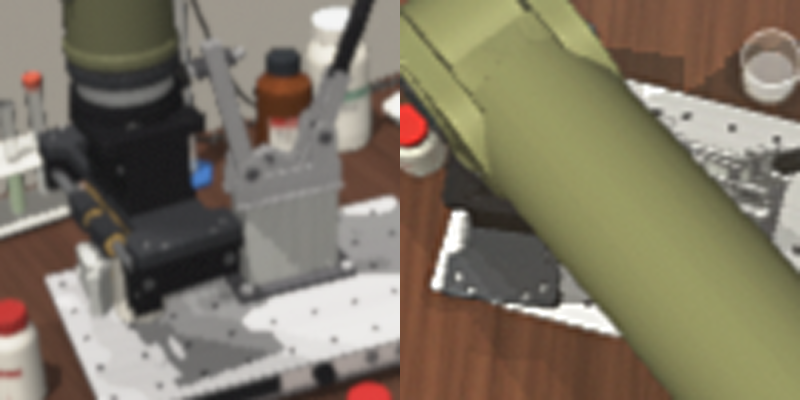

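The gripper's upper block sits right beside the clamp pad. That explains the sideways and upward forces, so the reading isn't the bottle alone. I'll back off, open the gripper, and push with the back of the front finger so the body stays about 45 mm farther back.

```bash
python3 -m crank '[[[0.5,-4,0,0,1],[1,-8,0,0,1],[1.5,-10,0,0.03,1],[1,-10,0,0.03,1],[1,-10,0,0.03,1],[0,-10,0,0.03,1],[0,-10,0,0,1],[0,-10,0,0,1],[0,-10,0,0,1],[0,0,0,0,1]]]'; python3 -m crank '[[[0,0,0,0,-1],[0,0,0,0,-1],[0,0,0,0,-1],[0,0,0,0,-1],[0,0,0,0,-1],[0,0,0,0,-1],[0,0,0,0,-1],[0,0,0,0,-1],[0,0,0,0,-1],[0,0,0,0,-1]]]' | grep width; python3 w.py
```

```text
time: 12.88
position: [0.4915, 0.2302, 0.0649]
tool_rot: [2.403, 2.023, -0.002]
ft_force: [0.0, 0.7, -0.1]
grip_width: 0.008
grip_force: 0.0
grip_width: 0.68
t 13.72 loc [-88.1886  93.7536] z 64.98878981643233 world [0.4934 0.23   0.065 ] tool y yaw err 7.07950632537202e-05 tilt [-0.0001 -0.0001 -1.    ] F [ 0.354   0.6649 -0.1074] w 0.6801687340820336 j [ 0.3448  0.394  -0.9704  1.8663  0.3686  1.0744 -0.9428]
```

```bash
python3 -m crank '[[[2,0,0,0,-1],[0,0,0,0,-1],[0,0,0,0,-1],[0,0,0,0,-1],[0,0,0,0,-1]]]' | grep width; python3 - <<'E'
from w import *
im=save("scene","pics/s7.png"); im2=save("top","pics/t7.png")
def yel(f):
    h=cv2.cvtColor(cv2.imread(f),cv2.COLOR_BGR2HSV); m=cv2.inRange(h,(22,150,80),(34,255,255)); m[:180]=0;m[320:]=0; m[:,:220]=0; m[:,400:]=0
    v,u=np.nonzero(m); return (len(u),u.mean(),v.mean(),u.min(),u.max(),v.min(),v.max()) if len(u) else None
for f in("s0","s7","t0","t7"): print(f,yel("pics/"+{"s0":"scene0","t0":"top0"}.get(f,f)+".png"))
for q in((-.054,.1135),(.022,.094),(.018,.094)):
    w=cen[:2]+R@np.array(q); print(q,proj(s,[*w,.124]),proj(t,[*w,.124]))
where()
E
```

```text
grip_width: 0.982
s0 (105, np.float64(258.14285714285717), np.float64(273.1333333333333), np.int64(252), np.int64(264), np.int64(269), np.int64(278))
s7 None
t0 (84, np.float64(266.17857142857144), np.float64(242.28571428571428), np.int64(261), np.int64(271), np.int64(238), np.int64(247))
t7 (24, np.float64(281.375), np.float64(217.29166666666666), np.int64(277), np.int64(285), np.int64(216), np.int64(219))
(-0.054, 0.1135) [259.1631 270.204 ] [265.7519 242.2889]
(0.022, 0.094) [257.8621 250.2991] [280.374  217.1226]
(0.018, 0.094) [258.3711 251.1791] [279.9812 218.5268]
t 14.23 loc [-88.1238  95.6685] z 65.00247173292698 world [0.4938 0.2319 0.065 ] tool y yaw err -6.90381744022639e-05 tilt [-0.     -0.0001 -1.    ] F [-0.7087 -0.7011 -0.2828] w 0.9917381991897372 j [ 0.34    0.3966 -0.9695  1.8635  0.3706  1.0755 -0.9469]
```

```bash
python3 -m crank '[[[0,5,0,0,-1],[0,5,0,0,-1],[0,4,0,0,-1],[0,3,0,0,-1],[0,3,0,0,-1],[0,0,0,0,-1]]]' | grep ft; for i in 1 2 3 4 5 6; do python3 -m crank '[[[0,1,0,0,-1],[0,1,0,0,-1],[0,0,0,0,-1]]]' | grep ft;python3 w.py|cut -c1-60;done
```

```text
ft_force: [0.1, -0.1, 0.6]
ft_force: [-0.3, -0.3, 1.0]
t 14.98 loc [-66.1063  95.7696] z 65.02210895935653 world [0
ft_force: [0.5, 0.5, -0.2]
t 15.23 loc [-63.9683  95.6864] z 65.04257549685477 world [0
ft_force: [-0.1, 0.6, -0.4]
t 15.48 loc [-61.8821  95.6731] z 65.02909368959173 world [0
ft_force: [-0.7, 1.0, -0.0]
t 15.73 loc [-59.9579  95.6907] z 65.01401868536274 world [0
ft_force: [0.3, 0.1, 0.8]
t 15.98 loc [-57.9419  95.7712] z 65.05340916534644 world [0
ft_force: [-1.6, -0.0, 1.1]
t 16.23 loc [-56.3182  96.1391] z 65.13673135296736 world [0
```

```bash
for i in 1 2 3 4; do python3 -m crank '[[[0,1,0,0,-1],[0,0,0,0,-1]]]' | grep ft;python3 w.py|cut -c1-60;done; python3 - <<'E'
from w import *
save("top","pics/t8.png"); h=cv2.cvtColor(cv2.imread("pics/t8.png"),cv2.COLOR_BGR2HSV); m=cv2.inRange(h,(22,150,80),(34,255,255))[180:320,220:400]
v,u=np.nonzero(m)
for r in range(v.min(),v.max()+1): print(r+180,u[v==r]+220)
E
```

```text
ft_force: [-3.4, 1.8, 1.5]
t 16.40 loc [-55.7066  96.5383] z 65.21822433571056 world [0
ft_force: [-4.0, 3.5, 3.8]
t 16.57 loc [-55.1971  97.1069] z 65.34539122016066 world [0
ft_force: [-5.1, 4.0, 3.9]
t 16.73 loc [-54.6897  97.6724] z 65.48624974849685 world [0
ft_force: [-6.9, 5.3, 5.8]
t 16.90 loc [-54.1867  98.2737] z 65.66339935776836 world [0Traceback (most recent call last):
  File "<stdin>", line 4, in <module>
    return umr_minimum(a, axis, None, out, keepdims, initial, where)
ValueError: zero-size array to reduction operation minimum which has no identity
```

```bash
python3 - <<'E'
from w import *
L=np.zeros((3,3)); L[:2,:2]=R; L[2,2]=1
from bench import ctrl
q=ctrl.get_state(); F=L.T@q["ft_force"]; M=L.T@q["torque"]
r=np.cross(F,M)/(F@F); f=F/np.linalg.norm(F)
print("F",F,"M",M,"F.M/|F|",M@f,"closest r mm",r*1000,"dir",f); where()
E
```

```text
F [-6.6647  3.137   6.57  ] M [0.6109 1.009  0.1061] F.M/|F| -0.021236981694261286 closest r mm [-64.6287  48.4558 -88.6953] dir [-0.6752  0.3178  0.6656]
t 16.95 loc [-54.193   98.2029] z 65.63213932638946 world [0.5277 0.2285 0.0656] tool y yaw err 0.0027230886525547726 tilt [-0.0015  0.0026 -1.    ] F [-6.0254  4.2371  6.57  ] w 0.9973403203930448 j [ 0.3191  0.4564 -0.9385  1.7917  0.4064  1.1024 -0.9293]
```

```bash
python3 -m crank '[[[0,-6,0,0,-1],[0,-12,0,0,-1],[0,-12,0,0,-1],[0,-6,-20,0,-1],[0,0,-35,0,-1],[0,0,-35,0,-1],[0,0,-35,0,-1],[-20,0,-35,0,-1],[-35,0,-20,0,-1],[-35,0,0,0,-1]]]' |grep pos; python3 -m crank '[[[-30,0,0,0,1],[-30,0,0,0,1],[-30,0,0,0,1],[0,0,0,0,1]]]'| grep pos; python3 - <<'E'
from w import *
where(); P={}
for n in("scene","top"):
    im=save(n,f"pics/{n}9.png"); h=cv2.cvtColor(cv2.imread(f"pics/{n}9.png"),cv2.COLOR_BGR2HSV); m=cv2.inRange(h,(20,130,70),(36,255,255)); m[:180]=0;m[300:]=0;m[:,:230]=0;m[:,320:]=0
    k,lab,st,ce=cv2.connectedComponentsWithStats(m); print(n,[(st[i].tolist(),ce[i]) for i in range(1,k) if st[i][4]>8])
for x in(.014,.018,.022):
  for y in (.088,.094,.1):
    w=cen[:2]+R@np.array((x,y)); print(x,y,proj(s,[*w,.124]),proj(t,[*w,.124]))
E
```

```text
position: [0.4794, 0.1449, 0.2489]
position: [0.4613, 0.0471, 0.2442]
t 18.12 loc [-88.422  -91.9194] z 244.23922478669442 world [0.4613 0.0471 0.2442] tool y yaw err -0.01066194117759553 tilt [-0.0012 -0.0058 -1.    ] F [ 0.1523 -0.5773 -0.5588] w 0.7796393851017329 j [ 0.8144 -0.0904 -0.9111  1.8294 -0.0671  1.3699 -0.2647]
scene [([252, 249, 14, 11, 126], array([258.7302, 253.8333]))]
top [([275, 215, 11, 11, 92], array([280.3696, 220.    ]))]
0.014 0.088 [261.4855 251.4715] [281.7485 220.4751]
0.014 0.094 [258.8834 252.0646] [279.588  219.9326]
0.014 0.1 [256.2708 252.6601] [277.4285 219.3903]
0.018 0.088 [260.966  250.5896] [282.1405 219.0687]
0.018 0.094 [258.3711 251.1791] [279.9812 218.5268]
0.018 0.1 [255.7659 251.7708] [277.8228 217.9851]
0.022 0.088 [260.4497 249.7133] [282.532 217.664]
0.022 0.094 [257.8621 250.2991] [280.374  217.1226]
0.022 0.1 [255.2642 250.8873] [278.2167 216.5815]
```

```bash
python3 -m crank '[[[30,-2,0,0,-1],[30,-2,0,0,-1],[30,-2,0,0,-1],[30,-1,0,0,-1],[30,0,0,0,-1],[30,0,20,0,-1],[5,0,30,0,-1],[0,0,30,0,-1],[0,0,30,0,-1],[0,0,30,0,-1]]]' |grep pos; python3 -m crank '[[[0,0,25,0,-1],[0,0,12,0,-1],[0,0,0,0,-1]]]'; python3 w.py
```

```text
position: [0.4864, 0.2406, 0.1037]
time: 19.3
position: [0.4851, 0.2386, 0.0655]
tool_rot: [-2.4, -2.022, 0.007]
ft_force: [-1.0, -0.3, 0.3]
grip_width: 1.0
grip_force: 0.0
t 19.30 loc [-97.9018 100.7377] z 65.51448270279451 world [0.4851 0.2386 0.0655] tool y yaw err 0.0022797711310024726 tilt [-0.0052 -0.0005 -1.    ] F [-1.0357 -0.3035  0.2963] w 0.9997634832613972 j [ 0.367   0.4114 -1.0241  1.8698  0.3932  1.087  -0.9805]
```

```bash
python3 -m crank '[[[-4,6,0,0,-1],[-4,6,0,0,-1],[0,8,0,0,-1],[0,7,0,0,-1],[0,5,0,0,-1],[0,4,0,0,-1],[0,0,0,0,-1]]]' |grep ft; python3 w.py|cut -c1-60; for i in 1 2 3 4 5 6 7; do python3 -m crank '[[[0,1,0,0,-1],[0,0,0,0,-1]]]' | grep ft;python3 w.py|cut -c1-60;done
```

```text
ft_force: [-0.4, -0.2, -0.4]
t 19.88 loc [-57.8875  92.6862] z 68.29978869946456 world [0
ft_force: [0.7, 0.8, -0.2]
t 20.05 loc [-58.3742  92.8683] z 67.98221641538049 world [0
ft_force: [-0.1, -0.3, -0.6]
t 20.22 loc [-57.3355  92.8323] z 68.03320793013134 world [0
ft_force: [-1.1, -0.1, -0.2]
t 20.38 loc [-56.1081  92.75  ] z 68.06251539943898 world [0
ft_force: [-1.2, -0.8, 2.3]
t 20.55 loc [-55.0301  92.7929] z 68.09333815048471 world [0
ft_force: [-2.6, 1.4, 1.4]
t 20.72 loc [-54.4786  93.2604] z 68.13507545748759 world [0
ft_force: [-3.4, 2.0, 2.2]
t 20.88 loc [-53.8925  93.7382] z 68.23829698967891 world [0
ft_force: [-4.2, 2.8, 4.3]
t 21.05 loc [-53.353   94.2599] z 68.37872676387255 world [0
```

Same 45° drift: the bottle rides the right flank and friction holds it to the finger. I'll move diagonally so it can slide along the flank.

```bash
for i in 1 2 3 4 5 6; do python3 -m crank '[[[1,0.5,0,0,-1],[0,0,0,0,-1]]]' | grep ft;python3 w.py|cut -c1-60;done
```

```text
ft_force: [-4.9, 2.8, 3.9]
t 21.22 loc [-52.8217  95.2841] z 68.39328857878417 world [0
ft_force: [-4.7, 3.9, 4.3]
t 21.38 loc [-52.3723  96.2538] z 68.37806902829477 world [0
ft_force: [-4.4, 3.1, 3.6]
t 21.55 loc [-51.9021  97.1806] z 68.35256105996338 world [0
ft_force: [-5.7, 3.9, 5.7]
t 21.72 loc [-51.4925  98.1285] z 68.33747644464735 world [0
ft_force: [-6.8, 1.9, 5.9]
t 21.88 loc [-51.3645  98.4761] z 68.30599879706472 world [0
ft_force: [-8.8, 0.7, 8.3]
t 22.05 loc [-51.3333  98.7259] z 68.25867267012283 world [0
```

```bash
python3 -m crank '[[[1,0.5,0,0,-1],[0,1,0,0,-1],[-1,0,0,0,-1],[0,0,0,0,-1]]]' | grep ft;python3 w.py|cut -c1-60; python3 -m crank '[[[0,-6,0,0,-1],[0,-12,0,0,-1],[0,-12,0,0,-1],[0,-6,-20,0,-1],[0,0,-35,0,-1],[0,0,-35,0,-1],[0,0,-35,0,-1],[-20,0,-35,0,-1],[-35,0,-35,0,-1],[-35,0,-20,0,-1]]]' |grep pos; python3 -m crank '[[[-35,0,0,0,1],[-35,0,0,0,1],[-35,0,0,0,1],[0,0,0,0,1]]]'| grep pos; python3 - <<'E'
from w import *
where()
for n in("scene","top"):
    im=save(n,f"pics/{n}10.png"); h=cv2.cvtColor(cv2.imread(f"pics/{n}10.png"),cv2.COLOR_BGR2HSV); m=cv2.inRange(h,(20,130,70),(36,255,255)); m[:180]=0;m[300:]=0;m[:,:230]=0;m[:,320:]=0
    k,lab,st,ce=cv2.connectedComponentsWithStats(m); print(n,[(st[i].tolist(),ce[i]) for i in range(1,k) if st[i][4]>8])
E
```

```text
ft_force: [-13.6, 0.5, 10.8]
t 22.38 loc [-51.2059  98.8001] z 68.33931607843843 world [0
position: [0.4839, 0.1529, 0.2797]
position: [0.4648, 0.0389, 0.2768]
t 23.55 loc [-83.5259 -99.4792] z 276.8385313685129 world [0.4648 0.0389 0.2768] tool y yaw err -0.012488297431656775 tilt [-0.0007 -0.0065 -1.    ] F [ 0.2937 -0.3308 -0.6058] w 0.7886760764017529 j [ 0.9165 -0.1093 -0.9735  1.7697 -0.0846  1.435  -0.228 ]
scene [([250, 248, 14, 12, 130], array([256.8462, 253.4385]))]
top [([275, 214, 11, 11, 90], array([279.9556, 218.8667]))]
```

```bash
python3 -m crank '[[[15,0,-35,0,1],[15,0,-30,0,1],[15,10,0,0,1],[15,15,0,0,1],[0,25,0,0,1],[0,25,0,0,1],[0,25,0,0,1],[0,5,0,0,1],[0,0,0,0,1]]]'; python3 w.py
```

```text
time: 24.4
position: [0.5806, 0.09, 0.3411]
tool_rot: [-2.4, -2.021, -0.001]
ft_force: [-0.1, 0.4, 0.1]
grip_width: 0.037
grip_force: 0.0
t 24.40 loc [ 21.7497 -29.1555] z 341.1395740117975 world [0.5806 0.09   0.3411] tool y yaw err 0.001956850765400836 tilt [-0.0024  0.0037 -1.    ] F [-0.1461  0.4251  0.1436] w 0.036787273379187004 j [ 0.6642  0.3175 -1.0979  1.384   0.2775  1.6083 -0.5731]
```

```bash
python3 -m crank '[[[-5,-0.5,20,0,1],[-5,-0.5,20,0,1],[-5,-0.5,20,0,1],[0,0,20,0,1],[0,0,11,0,1],[0,0,0,0,1]]]' | grep ft; python3 w.py|cut -c1-60; for i in 1 2 3; do python3 -m crank '[[[-4,0,0,0,1],[-4,0,0,0,1],[0,0,0,0,1]]]' | grep ft;python3 w.py|cut -c1-60;done
```

```text
ft_force: [-0.9, 0.6, -0.9]
t 24.90 loc [ 17.4942 -45.3916] z 249.62590365234522 world [
ft_force: [0.4, -1.4, 0.2]
t 25.15 loc [ 20.5756 -54.298 ] z 252.9199819858823 world [0
ft_force: [-0.1, -0.3, 0.5]
t 25.40 loc [ 20.2878 -62.9158] z 251.85008613257455 world [
ft_force: [-0.0, -0.5, 0.1]
t 25.65 loc [ 19.925  -70.3679] z 251.44899597525477 world [
```

```bash
python3 -m crank '[[[-6,0,4,0,1],[-6,0,4,0,1],[0,0,0,0,1]]]' | grep ft; python3 w.py|cut -c1-60; python3 -m crank '[[[-5,0,3.3,0,1],[-5,0,3.3,0,1],[-5,0,4,0,1],[0,0,0,0,1]]]' | grep ft;python3 w.py|cut -c1-60;python3 -m crank '[[[-4,0,4,0,1],[-4,0,4,0,1],[-4,0,4,0,1],[0,0,0,0,1]]]' | grep ft;python3 w.py|cut -c1-60
```

```text
ft_force: [-0.5, -1.2, -0.3]
t 25.90 loc [ 19.7452 -84.1668] z 242.31375838500716 world [
ft_force: [-0.2, 0.2, -0.6]
t 26.23 loc [ 19.582  -98.8744] z 231.65148689188368 world [
ft_force: [-0.6, -0.6, -0.2]
t 26.57 loc [  19.5158 -110.365 ] z 219.70354137132645 world
```

```bash
python3 - <<'E'
from w import *
a=cv2.imread("pics/scene0.png"); save("scene","pics/s11.png"); b=cv2.imread("pics/s11.png")
def P(r,an): 
    return proj(s,[*(cen[:2]+R@np.array((.021,-.053-r*np.cos(an)))),.167+r*np.sin(an)])
for an in(1.2,.7,.6,.5):
  print(an,[(tuple(np.round(P(r,an)).astype(int)),a[tuple(np.round(P(r,an)[::-1]).astype(int))].tolist(),b[tuple(np.round(P(r,an)[::-1]).astype(int))].tolist()) for r in(.05,.065,.1,.11)])
E
```

```text
1.2 [((np.int64(326), np.int64(201)), [34, 33, 33], [196, 211, 217]), ((np.int64(328), np.int64(195)), [34, 33, 34], [196, 212, 216]), ((np.int64(333), np.int64(180)), [38, 35, 36], [134, 144, 149]), ((np.int64(334), np.int64(176)), [47, 46, 48], [78, 84, 88])]
0.7 [((np.int64(334), np.int64(205)), [115, 124, 128], [68, 71, 73]), ((np.int64(338), np.int64(200)), [129, 139, 143], [124, 133, 138]), ((np.int64(349), np.int64(189)), [128, 138, 143], [133, 143, 148]), ((np.int64(352), np.int64(186)), [129, 138, 143], [135, 145, 150])]
0.6 [((np.int64(335), np.int64(206)), [101, 110, 115], [66, 66, 67]), ((np.int64(340), np.int64(202)), [129, 137, 142], [33, 33, 34]), ((np.int64(351), np.int64(192)), [129, 138, 143], [44, 45, 46]), ((np.int64(355), np.int64(189)), [129, 139, 143], [70, 74, 77])]
0.5 [((np.int64(336), np.int64(208)), [61, 65, 68], [64, 63, 65]), ((np.int64(341), np.int64(204)), [97, 106, 116], [30, 28, 30]), ((np.int64(353), np.int64(195)), [129, 139, 143], [40, 42, 42]), ((np.int64(357), np.int64(192)), [129, 138, 143], [60, 63, 65])]
```

```bash
python3 -m crank '[[[-3,0,4,0,1],[-3,0,4,0,1],[-3,0,4,0,1],[0,0,0,0,1]]]' | grep ft; python3 w.py|cut -c1-60; python3 -m crank '[[[-2,0,4,0,1],[-1.5,0,4,0,1],[-1.5,0,4,0,1],[0,0,0,0,1]]]' | grep ft;python3 w.py|cut -c1-60;python3 -m crank '[[[-1,0,4,0,1],[-1,0,4,0,1],[0,0,0,0,1]]]' | grep ft;python3 w.py|cut -c1-60
```

```text
ft_force: [-0.4, -1.4, -0.0]
t 26.95 loc [  19.4395 -118.8691] z 207.8029688643906 world 
ft_force: [-0.1, -0.7, 2.7]
t 27.28 loc [  19.9931 -123.3559] z 196.69926638699653 world
ft_force: [0.1, -2.2, 2.7]
t 27.53 loc [  20.0382 -125.7918] z 188.64505770578126 world
```

```bash
for i in 1 2 3; do python3 -m crank '[[[-0.3,0,2,0,1],[-0.3,0,2,0,1],[0,0,0,0,1]]]' | grep ft; python3 w.py|cut -c1-60; done
```

```text
ft_force: [-0.4, 0.3, 1.3]
t 27.78 loc [  19.6964 -125.2634] z 184.34632055450646 world
ft_force: [-0.8, 0.7, 0.1]
t 28.03 loc [  19.2712 -125.6666] z 180.09421181575604 world
ft_force: [0.1, -1.1, 0.1]
t 28.28 loc [  19.5262 -126.6255] z 176.33466856551627 world
```

```bash
python3 -m crank '[[[0,0,-20,0,1],[0,0,-35,0,1],[0,0,-35,0,1],[0,0,-35,0,1],[0,-10,-30,0,1],[-30,-25,0,0,1],[-35,-25,0,0,1],[-35,-25,0,0,1],[-35,-20,0,0,1],[-35,-10,0,0,1]]]' | grep pos; python3 -m crank '[[[-35,0,0,0,1],[-35,0,0,0,1],[-35,0,0,0,1],[-20,0,0,0,1],[0,0,0,0,1],[0,0,0,0,1]]]' | grep pos; python3 - <<'E'
from w import *
a=cv2.imread("pics/scene0.png"); save("scene","pics/s12.png"); save("top","pics/t12.png"); b=cv2.imread("pics/s12.png")
def P(r,an): return proj(s,[*(cen[:2]+R@np.array((.021,-.053-r*np.cos(an)))),.167+r*np.sin(an)])
for an in(.2,.1,0.,-.1):
  print(an,[(b[tuple(np.round(P(r,an)[::-1]).astype(int))].tolist()) for r in(.05,.065,.08,.1,.11)])
for n,f in(("scene","s12"),("top","t12")):
    h=cv2.cvtColor(cv2.imread(f"pics/{f}.png"),cv2.COLOR_BGR2HSV)
    for nm,lo,hi in(("yel",(20,130,70),(36,255,255)),("red",(0,180,90),(6,255,255)),("purple",(130,100,50),(150,255,255))):
      for g,ff in((0,f"{n}0"),(1,f)):
        hh=cv2.cvtColor(cv2.imread(f"pics/{ff}.png"),cv2.COLOR_BGR2HSV); m=cv2.inRange(hh,lo,hi); m[:180]=0;m[350:]=0;m[:,:200]=0;m[:,360:]=0
        k,lab,st,ce=cv2.connectedComponentsWithStats(m); print(n,nm,g,[(st[i][4].item(),np.round(ce[i],1)) for i in range(1,k) if st[i][4]>15])
where()
E
```

```text
position: [0.419, -0.1523, 0.3327]
position: [0.3998, -0.2746, 0.3315]
0.2 [[52, 64, 90], [177, 182, 188], [57, 69, 99], [51, 62, 85], [57, 65, 85]]
0.1 [[77, 77, 81], [146, 152, 153], [152, 153, 158], [51, 63, 91], [54, 67, 97]]
0.0 [[118, 118, 119], [49, 47, 48], [53, 51, 52], [48, 45, 47], [47, 45, 46]]
-0.1 [[122, 123, 125], [40, 40, 42], [78, 78, 78], [128, 131, 131], [122, 131, 136]]
scene yel 0 [(128, array([258.1, 272.8]))]
scene yel 1 [(94, array([257.5, 254.8]))]
scene red 0 [(67, array([216.4, 281.8])), (590, array([334.4, 323.7]))]
scene red 1 [(67, array([216.4, 281.6])), (586, array([334.4, 323.6]))]
scene purple 0 [(665, array([209.1, 331.1]))]
scene purple 1 [(666, array([209.1, 331.1]))]
top yel 0 [(90, array([266.1, 242.2]))]
top yel 1 [(41, array([280. , 221.5]))]
top red 0 [(73, array([246.2, 215.7])), (136, array([296.9, 301.6]))]
top red 1 [(69, array([246.2, 215.6])), (133, array([296.9, 301.6]))]
top purple 0 [(201, array([222.8, 251.6]))]
top purple 1 [(202, array([222.8, 251.6]))]
t 29.72 loc [ -92.9885 -417.4281] z 331.9739813647884 world [ 0.4007 -0.2727  0.332 ] tool y yaw err 0.002587482223529891 tilt [ 0.0003  0.0008 -1.    ] F [-0.7445  0.3108  0.3138] w 0.007127529446701609 j [ 1.3626 -0.0514 -0.7771  1.6394 -0.0368  1.539   0.4169]
```

```bash
python3 -c "
from bench import job
print(job.close_job())"
```

```text
the job is handed in; nothing more can be done
None
```

The bottle was pushed upright until it stopped hard in the V stop, and the clamp handle was pressed past its dead point to lie level in lock over the cap; the spare, red and purple bottles had not moved (the beaker and vial were not rechecked), and the job was handed in at about 30 s.

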